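# Put the eggs away in the egg rack

### The arm

A 6-joint arm with a two-finger parallel gripper is mounted at the origin on the work surface. World frame = base frame: x ahead of the robot, y to its left, z up, the work surface at z = 0. Lengths are in m, angles in rad, forces in N, time in s.
With the tool pointing down it reaches from about 0.375 to 0.9 m from the base axis. Payload 3.1 kg.
Tool frame: the origin (TCP) lies midway between the tips of the shut fingers; the grasp point (between the pads) lies 19 mm behind it; z points along the fingers, y is the line along which they close (so a half turn about z gives the same grasp; the last joint's range is limited). The gripper opens to 87 mm and grips with 3 to 60 N. Pads are 19 mm wide; open, the fingers measure 117 mm over their backs; the gripper's body (75 mm by 190 mm) begins 51 mm behind the grasp point.
Start: joints at [-1.395, 0.527, 1.433, -0, 1.181, -0.178], TCP at [0.217, -0.586, 0.223] pointing down, gripper open.
Joint ranges: [-3.08, 3.08], [-0.75, 2.2], [0.22, 2.44], [-1.43, 4.57], [0, 2.65], [-2.85, 2.85]. Speed limits (rad/s): [2.79, 2.79, 3.14, 3.14, 3.14, 3.14].

### API

Orientations are given as a unit quaternion [x, y, z, w].
In Python, from rig import robot gives the robot as it stands.
- The arm moves only by the shell command python3 -m jog 'ROWS' [FORCE]. ROWS is a JSON object of lists of equal length, an entry for each row: "dp": the shift along the tool's x, y, z in mm, a list of three; "delta_rot": the turn, a rotation vector about the tool's x, y, z in rad, a list of three; "gripper": the opening, from -1 (shut) to 1 (fully open). A call has 1 to 12 rows; each row is the pose to reach, as a shift and turn from the pose commanded when the call began, along the tool's axes at that moment; what a row does not reach only later rows make up. A row lasts 1/10 s, in which the tool goes at most 50 mm and 8.59 degrees, less where a joint would pass 70% of its speed; a pose out of reach is approached as far as the arm can. A call with a gripper value outside its range is refused whole. The fingers move at their own pace and stop on an object; FORCE is the grip in N (left out, the last holds). Time passes only in rows, so rows that repeat a pose let the fingers close. It gives the time, the measured TCP pose, the force, the opening and the grip force at its end, in the units of the state.
- robot.get_obs(): the state, without advancing time (a new reading comes with each control period).
- robot.camera(name): name is "side" or "top"; returns the picture (384x512x3 uint8, red, green, blue); there is no depth.
- robot.camera_model(name): a dict with "fx", "fy", "cx", "cy" (pixels), "xyz" and "orientation" of the camera in the world. Camera axes: x right, y down, z forward; pixel columns grow to the right and rows downward; lengths in m; the calibration is good to about 2 mm. A picture is of the moment at which its call begins. camera_model takes no time and is no camera call.
- robot.hand_in(): hands the job in; it is judged then, once.
Trained networks look in the newest picture that a camera, given by its name, has taken for a name from the list of things; names that differ only in an ending like _2 or _b are one class to them, and where a whole thing is asked for, a point or a joint stands for the part that bears it (a point fixed in the world has none). Each returns a list of dicts, best first, with "score" (0 to 1); they miss things now and then, are a little off and sometimes report something else, mostly with a low value. They report only what shows in the picture. A call takes as long as a camera call. They do not tell look-alikes from the thing itself.
- robot.search_frame(name, camera): "rect" ([left, top, right, bottom] in pixels, round what is visible of it).
The state is a dict: "time": time; "q": joint angles; "joint_velocities": joint speeds; "joint_torque": joint torques, N m; "position": TCP position; "tool_rot": TCP orientation; "ft_force": force on the tool from outside, world axes, zero at the start; "moment": the same for the moment, N m; "grip_width": finger opening in m; "grip_force": force on a finger pad.
Only numpy, scipy, OpenCV 4.12 (cv2) and the standard library are available. Lean on these libraries where they do the work, as an engineer would, in place of code of your own. Each camera call takes 0.05 s, during which the arm holds its last target. There are 200 camera calls.

### The job

Put the loose eggs away in the wooden egg rack, where one large egg already lies: in the end there is one large egg in each of the three big wells and one small egg in each of the two small wells, each lying on its side lengthwise in its well. They are raw, so set them down gently without dropping or crushing any, and leave the lidded pot, the spice jar, the sponge tub and the egg cup where they stand.

Things in the scene. Friction and masses are not known exactly. Their poses are not given: they have to be found in the camera images.
- rack: Fixed wooden egg rack, board 130 (x) x 214 (y) x 25 mm high, turned any way. Five oblong wells, long sides along its x: a row of three big ones on the -x side, two small on the +x side. Between the rows, at x = +12.5 mm, a steel wire carrying handle (8 mm) runs along y, top 89 mm above the counter, uprights at y = -99 and +99 mm. Origin: centre of underside; z up.
- big_well0 (a point): Middle of the mouth of a big well, level with the board's top (25 mm above the counter), at rack x = -30, y = -72 mm; axes as the rack. The well is 53 mm long (x), 36 mm wide (y), 15 mm deep. A hen's egg lying lengthwise in it has its middle about 12 mm above this point; a crosswise one sits about 5 mm too high.
- big_well1 (a point): Middle of the mouth of a big well, level with the board's top (25 mm above the counter), at rack x = -30, y = 0 mm; axes as the rack. The well is 53 mm long (x), 36 mm wide (y), 15 mm deep. A hen's egg lying lengthwise in it has its middle about 12 mm above this point; a crosswise one sits about 5 mm too high.
- big_well2 (a point): Middle of the mouth of a big well, level with the board's top (25 mm above the counter), at rack x = -30, y = 72 mm; axes as the rack. The well is 53 mm long (x), 36 mm wide (y), 15 mm deep. A hen's egg lying lengthwise in it has its middle about 12 mm above this point; a crosswise one sits about 5 mm too high.
- small_well0 (a point): Middle of the mouth of a small well, level with the board's top, at rack x = +40, y = -40 mm; axes as the rack. The well is 31 mm long (x), 20 mm wide (y), 15 mm deep. A quail egg lying lengthwise in it has its middle about 7 mm above this point.
- small_well1 (a point): Middle of the mouth of a small well, level with the board's top, at rack x = +40, y = 40 mm; axes as the rack. The well is 31 mm long (x), 20 mm wide (y), 15 mm deep. A quail egg lying lengthwise in it has its middle about 7 mm above this point.
- hen_egg0: Large egg (hen's), cream, raw: 57 mm long, 44 mm thick, about 58 g, lying on its side on the counter. Origin: its middle (22 mm above the counter); its x axis runs along the egg to the more pointed end, y and z turn as it rolls.
- hen_egg1: Large egg (hen's), cream, raw: 57 mm long, 44 mm thick, about 58 g, lying on its side on the counter. Origin: its middle (22 mm above the counter); its x axis runs along the egg to the more pointed end, y and z turn as it rolls.
- hen_egg2: Large egg (hen's), cream, raw: 57 mm long, 44 mm thick, about 58 g, already lying in the middle big well. Origin: its middle; its x axis runs along the egg to the more pointed end, y and z turn as it rolls.
- quail_egg0: Small egg (quail), cream, raw: 33 mm long, 25 mm thick, about 12 g, lying on its side on the counter. Origin: its middle (12.5 mm above the counter); its x axis runs along the egg to the more pointed end, y and z turn as it rolls.
- quail_egg1: Small egg (quail), cream, raw: 33 mm long, 25 mm thick, about 12 g, lying on its side on the counter. Origin: its middle (12.5 mm above the counter); its x axis runs along the egg to the more pointed end, y and z turn as it rolls.
- ramekin: Bystander: small white lidded pot, 70 mm across, 60 mm high with its knob, loose. Origin: centre of its underside.
- spice_jar: Bystander: green glass spice jar with a paper label, 44 mm across, 80 mm high, loose. Origin: centre of its underside.
- sponge_tub: Bystander: white tub with a brown scouring sponge, 48 (x) x 62 (y) mm, 52 mm high, loose. Origin: centre of its underside.
- egg_cup: Bystander: white china egg cup on a foot, empty, 50 mm across, 58 mm high, loose. Origin: centre of its underside.
Mind the look-alikes: they are no part of the job. What is shaped like the quail_egg1 but orange is not meant.

How it is judged:
At the end, for the whole second after the job is handed in: Each big well holds a hen's egg (middle within 10 mm of the well's, 7 to 16.5 mm above its mouth), each small well a quail egg (within 10 mm, 3 to 10.5 mm above), each egg's long axis within 0.35 rad of the rack's x, all at rest (below 0.03 m/s); bystanders within 20 mm of their places (((horizontal distance between hen_egg0 and big_well0 below 0.01 m and z of hen_egg0 in the frame of big_well0 between 0.007 and 0.0165 m and angle between the x axis of hen_egg0 and the x axis of rack, either way round below 0.35 rad) or (horizontal distance between hen_egg1 and big_well0 below 0.01 m and z of hen_egg1 in the frame of big_well0 between 0.007 and 0.0165 m and angle between the x axis of hen_egg1 and the x axis of rack, either way round below 0.35 rad) or (horizontal distance between hen_egg2 and big_well0 below 0.01 m and z of hen_egg2 in the frame of big_well0 between 0.007 and 0.0165 m and angle between the x axis of hen_egg2 and the x axis of rack, either way round below 0.35 rad)) and ((horizontal distance between hen_egg0 and big_well1 below 0.01 m and z of hen_egg0 in the frame of big_well1 between 0.007 and 0.0165 m and angle between the x axis of hen_egg0 and the x axis of rack, either way round below 0.35 rad) or (horizontal distance between hen_egg1 and big_well1 below 0.01 m and z of hen_egg1 in the frame of big_well1 between 0.007 and 0.0165 m and angle between the x axis of hen_egg1 and the x axis of rack, either way round below 0.35 rad) or (horizontal distance between hen_egg2 and big_well1 below 0.01 m and z of hen_egg2 in the frame of big_well1 between 0.007 and 0.0165 m and angle between the x axis of hen_egg2 and the x axis of rack, either way round below 0.35 rad)) and ((horizontal distance between hen_egg0 and big_well2 below 0.01 m and z of hen_egg0 in the frame of big_well2 between 0.007 and 0.0165 m and angle between the x axis of hen_egg0 and the x axis of rack, either way round below 0.35 rad) or (horizontal distance between hen_egg1 and big_well2 below 0.01 m and z of hen_egg1 in the frame of big_well2 between 0.007 and 0.0165 m and angle between the x axis of hen_egg1 and the x axis of rack, either way round below 0.35 rad) or (horizontal distance between hen_egg2 and big_well2 below 0.01 m and z of hen_egg2 in the frame of big_well2 between 0.007 and 0.0165 m and angle between the x axis of hen_egg2 and the x axis of rack, either way round below 0.35 rad)) and ((horizontal distance between quail_egg0 and small_well0 below 0.01 m and z of quail_egg0 in the frame of small_well0 between 0.003 and 0.0105 m and angle between the x axis of quail_egg0 and the x axis of rack, either way round below 0.35 rad) or (horizontal distance between quail_egg1 and small_well0 below 0.01 m and z of quail_egg1 in the frame of small_well0 between 0.003 and 0.0105 m and angle between the x axis of quail_egg1 and the x axis of rack, either way round below 0.35 rad)) and ((horizontal distance between quail_egg0 and small_well1 below 0.01 m and z of quail_egg0 in the frame of small_well1 between 0.003 and 0.0105 m and angle between the x axis of quail_egg0 and the x axis of rack, either way round below 0.35 rad) or (horizontal distance between quail_egg1 and small_well1 below 0.01 m and z of quail_egg1 in the frame of small_well1 between 0.003 and 0.0105 m and angle between the x axis of quail_egg1 and the x axis of rack, either way round below 0.35 rad)) and linear speed of each of hen_egg0, hen_egg1, hen_egg2, quail_egg0, quail_egg1 below 0.03 m/s and distance of each of ramekin, spice_jar, sponge_tub, egg_cup from where it was at the start of the episode below 0.02 m); the robot touches nothing.
It fails at once if the lidded pot, spice jar, sponge tub or egg cup is pushed more than 20 mm from its place or tipped over (distance of any of ramekin, spice_jar, sponge_tub, egg_cup from where it was at the start of the episode above 0.02 m or angle between any of ramekin, spice_jar, sponge_tub, egg_cup's own z axis and vertical above 0.4 rad).
It fails at once if an egg falls freely by more than about 30 mm (faster than 0.75 m/s with no finger on it) or falls off the counter ((linear speed of hen_egg0 above 0.75 m/s and contact force between the fingers and hen_egg0 below 0.05 N) or (linear speed of hen_egg1 above 0.75 m/s and contact force between the fingers and hen_egg1 below 0.05 N) or (linear speed of hen_egg2 above 0.75 m/s and contact force between the fingers and hen_egg2 below 0.05 N) or (linear speed of quail_egg0 above 0.75 m/s and contact force between the fingers and quail_egg0 below 0.05 N) or (linear speed of quail_egg1 above 0.75 m/s and contact force between the fingers and quail_egg1 below 0.05 N) or height (world z) of any of hen_egg0, hen_egg1, hen_egg2, quail_egg0, quail_egg1 below -0.02 m).
It fails at once if an egg is squeezed by the fingers with more than 70 N (both fingers together) (contact force between the fingers and hen_egg0 above 70 N or contact force between the fingers and hen_egg1 above 70 N or contact force between the fingers and hen_egg2 above 70 N or contact force between the fingers and quail_egg0 above 70 N or contact force between the fingers and quail_egg1 above 70 N).
It also fails if it takes over 70 s, if anything falls off the work surface, if the arm or the gripper's body presses on something with over 40 N, if the wrist force passes 120 N, or if a joint passes its speed limit or range.

## Working session

There is one attempt and no reset: what is moved stays moved. The work goes in short steps, Python scripts to look and compute and a shell command to move; the robot and the scene stay as the last step left them, time stands still between calls to the robot, and variables do not carry over. Pictures are saved under pics/ and viewed, at most 10 in all, crops included, and the job is handed in when it is done.

```bash
mkdir -p pics; ls; python3 - <<'E'
from rig import robot
import cv2
for c in("top","side"):
    im=robot.camera(c); cv2.imwrite(f"pics/{c}0.png",cv2.cvtColor(im,cv2.COLOR_RGB2BGR))
    print(c,robot.camera_model(c))
    for n in("rack","hen_egg0","quail_egg0","ramekin","spice_jar","sponge_tub","egg_cup"):
        print(n,[([round(float(v)) for v in d["rect"]],round(d["score"],2)) for d in robot.search_frame(n,c)])
o=robot.get_obs();print(o)
E
```

```text
pics
top {'fx': 431.0503652453502, 'fy': 431.0503652453502, 'cx': 262.7342486348043, 'cy': 190.75240252578809, 'xyz': array([0.36299848, 0.0103043 , 1.31659064]), 'orientation': array([ 0.7131674 , -0.69814532,  0.04864804, -0.04023371])}
rack [([217, 144, 298, 216], 0.97)]
hen_egg0 [([176, 227, 191, 240], 0.73), ([244, 179, 261, 195], 0.55), ([172, 148, 190, 163], 0.53)]
quail_egg0 [([325, 230, 334, 237], 0.59), ([132, 190, 141, 200], 0.47)]
ramekin [([157, 182, 180, 208], 0.82)]
spice_jar [([344, 149, 361, 166], 0.66)]
sponge_tub [([335, 184, 360, 208], 0.94)]
egg_cup [([378, 197, 398, 214], 0.72)]
side {'fx': 415.5916897233762, 'fy': 415.5916897233762, 'cx': 251.3867868966864, 'cy': 191.8659870629852, 'xyz': array([ 0.42031353, -0.83179677,  0.63041704]), 'orientation': array([ 0.87854093, -0.04056302,  0.0221345 , -0.47542669])}
rack [([236, 170, 312, 243], 0.69)]
hen_egg0 [([202, 161, 218, 175], 0.74), ([256, 188, 271, 209], 0.7), ([278, 155, 296, 172], 0.55)]
quail_egg0 [([208, 296, 220, 312], 0.56), ([205, 334, 224, 349], 0.5), ([212, 271, 222, 284], 0.48)]
ramekin [([234, 146
[... 171 characters left out ...]
{'time': 0.8, 'q': array([-1.39446379e+00,  5.27426785e-01,  1.43266884e+00,  2.83712953e-06,
        1.18144608e+00, -1.78529179e-01]), 'joint_velocities': array([-0.00131808,  0.00034167,  0.00137729, -0.000923  , -0.00114879,
        0.00090942]), 'joint_torque': array([-8.74906818e-04, -4.39946651e+01, -1.76980233e+01,  6.34372397e-02,
        5.04285295e-02, -8.71071023e-06]), 'position': array([ 0.21717146, -0.58603938,  0.22260337]), 'tool_rot': array([9.84300493e-01, 1.76500821e-01, 1.28442723e-06, 2.54759789e-05]), 'ft_force': array([-0.61709148, -0.50070988, -0.12603144]), 'moment': array([-0.06308519,  0.07117533, -0.02353271]), 'grip_force': 0.0, 'grip_width': 0.0867627914710977}
```

View pics/top0.png

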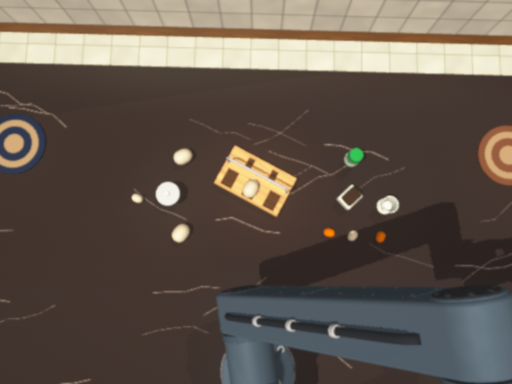

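View pics/side0.png

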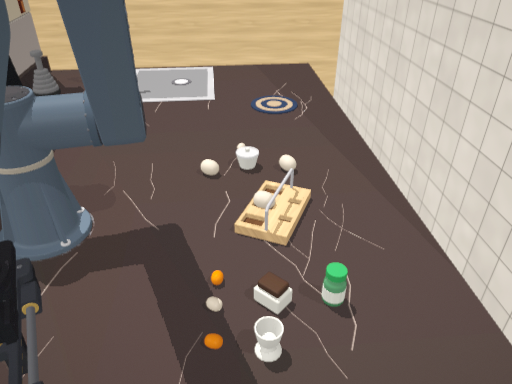

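The top view shows the rack around (257,181) with its egg at (251,188). The loose hen eggs are at (183,157) and (181,233), and the pot is at (168,194).

Small-egg candidates in the top view:
- (137,198): cream
- (352,236): cream
- (329,233): orange
- (381,237): orange

The two cream ones fit "quail, cream" and the orange ones are look-alikes. I'll confirm this in an enlarged crop while measuring.

```bash
cat > h.py <<'E'
import numpy as np, cv2, json
from scipy.spatial.transform import Rotation as R
from scipy.optimize import minimize
from rig import robot
def cam(c):
    m=robot.camera_model(c); return m,R.from_quat(m["orientation"]).as_matrix(),np.array(m["xyz"])
def proj(c,P):
    m,Rc,t=cam(c); p=(np.atleast_2d(P)-t)@Rc
    return np.c_[m["fx"]*p[:,0]/p[:,2]+m["cx"],m["fy"]*p[:,1]/p[:,2]+m["cy"]]
def back(c,uv,z):
    m,Rc,t=cam(c); d=Rc@np.array([(uv[0]-m["cx"])/m["fx"],(uv[1]-m["cy"])/m["fy"],1]); return t+d*(z-t[2])/d[2]
def blob(im,rect,chan=2,pad=5,thr=None):
    """soft-edged blob centroid + long-axis image direction"""
    l,t,r,b=[int(round(v)) for v in rect]; l-=pad;t-=pad;r+=pad;b+=pad
    g=cv2.GaussianBlur(im[t:b,l:r,chan].astype(np.float32),(0,0),.4)
    g=cv2.resize(g,None,fx=8,fy=8,interpolation=cv2.INTER_CUBIC)
    bg=np.percentile(g,20); fg=np.percentile(g,95)
    m=(g>(thr or bg+.4*(fg-bg))).astype(np.uint8)
    n,lab,st,ce=cv2.connectedComponentsWithStats(m)
    k=1+np.argmax(st[1:,4]); M=cv2.moments((lab==k).astype(np.uint8),True)
    cx,cy=M["m10"]/M["m00"],M["m01"]/M["m00"]; S=np.array([[M["mu20"],M["mu11"]],[M["mu11"],M["mu02"]]])/M["m00"]
    w,V=np.linalg.eigh(S); c=np.array([l,t])+(np.array([cx,cy])+.5)/8-.5
    return c,V[:,1],4*np.sqrt(w[::-1])/8
def egg(im,rect,z,c="top"):
    u,v,ax=blob(im,rect); p=back(c,u,z); q=back(c,u+5*v,z)-back(c,u-5*v,z)
    return p,np.arctan2(q[1],q[0]),ax,u
def plan(x,y,z,yaw):
    """shift (mm, tool axes) and turn to TCP target; yaw = direction of tool x, half turn free"""
    o=robot.get_obs(); T=R.from_quat(o["tool_rot"]).as_matrix()
    cand=[]
    for k in(-1,0,1,2):
        a=yaw+k*np.pi; D=np.c_[[np.cos(a),np.sin(a),0],[np.sin(a),-np.cos(a),0],[0,0,-1]]
        rv=R.from_matrix(T.T@D).as_rotvec(); cand.append((np.linalg.norm(rv),rv))
    rv=min(cand,key=lambda s:s[0])[1]
    print("dp",np.round(T.T@(np.array([x,y,z])-o["position"])*1e3,1),"rot",np.round(rv,3),"pos",np.round(o["position"],4),"q6",round(o["q"][5],2),"t",o["time"])
E
python3 - <<'E'
from h import *
from scipy.spatial import ConvexHull
im={c:cv2.cvtColor(cv2.imread(f"pics/{c}0.png"),cv2.COLOR_BGR2RGB) for c in("top","side")}
out={}
for n,r,z in(("hA",(176,227,191,240),.022),("hB",(172,148,190,163),.022),("h2",(244,179,261,195),.037),("qL",(132,190,141,200),.0125),("qR",(347,230,358,242),.0125)):
    p,a,ax,u=egg(im["top"],r,z); out[n]=[*p[:2],a]; print(n,np.round(p*1e3,1),"yaw",round(a,2),"axes",np.round(ax,1),u.round(1))
for n,r,z in(("hA",(202,161,218,175),.022),("hB",(278,155,296,172),.022),("qR",(208,296,220,312),.0125),("h2",(256,188,271,209),.037)):
    p,a,ax,u=egg(im["side"],r,z,"side"); print("side",n,np.round(p*1e3,1),"yaw",round(a,2))
# rack fit
masks={}
for c,(l,t,r,b) in(("top",(217,144,298,216)),("side",(236,180,312,243))):
    hsv=cv2.cvtColor(im[c],cv2.COLOR_RGB2HSV); m=cv2.inRange(hsv,(8,70,110),(28,255,255)); k=np.zeros_like(m); k[t-6:b+6,l-6:r+6]=1; m*=k
    m=cv2.morphologyEx(m,cv2.MORPH_OPEN,np.ones((3,3)))
    pts=cv2.findNonZero(m); f=np.zeros_like(m); cv2.fillConvexPoly(f,cv2.convexHull(pts),1); masks[c]=cv2.resize(f,None,fx=4,fy=4,interpolation=cv2.INTER_LINEAR); print(c,cv2.minAreaRect(pts))
B=np.array([[sx*.065,sy*.107,z] for sx in(-1,1) for sy in(-1,1) for z in(0,.025)])
def hull(c,s):
    C,S=np.cos(s[2]),np.sin(s[2]); P=B.copy(); P[:,:2]=B[:,:2]@np.array([[C,S],[-S,C]])+s[:2]
    return cv2.convexHull(((proj(c,P)+.5)*4-.5).astype(np.float32))
def cost(s,cs):
    e=0
    for c in cs:
        f=np.zeros_like(masks[c]); cv2.fillConvexPoly(f,np.round(hull(c,s)*16).astype(np.int32),1,shift=4); e+=1-(f&masks[c]).sum()/(f|masks[c]).sum()
    return e
p0=back("top",(257,181),.025)
for cs in(["top"],["side"],["top","side"]):
    r=minimize(cost,[p0[0],p0[1],-.45],args=(cs,),method="Nelder-Mead",options=dict(initial_simplex=np.array([p0[0],p0[1],-.45])+np.r_[[[0,0,0]],np.diag([.02,.02,.15])],xatol=1e-4,fatol=1e-4)); print(cs,r.x.round(4),round(r.fun,3))
out["rack"]=list(r.x); json.dump(out,open("m.json","w"))
s=r.x;C,S=np.cos(s[2]),np.sin(s[2])
big=cv2.resize(im["top"],None,fx=4,fy=4,interpolation=cv2.INTER_CUBIC)
cv2.polylines(big,[hull("top",s).astype(int)],True,(0,255,0),1)
for x,y in((-30,-72),(-30,0),(-30,72),(40,-40),(40,40)):
    x/=1e3;y/=1e3;w=[s[0]+C*x-S*y,s[1]+S*x+C*y]; u=(proj("top",[*w,.025])[0]+.5)*4-.5
    cv2.circle(big,tuple(int(v) for v in u),4,(0,0,255),-1); print("well",x,y,np.round(w,4))
for n in("hA","hB","qL","qR"):
    x,y,a=out[n]; z=.022 if n[0]=="h" else .0125; L=.028 if n[0]=="h" else .0165
    u=(proj("top",[[x-L*np.cos(a),y-L*np.sin(a),z],[x+L*np.cos(a),y+L*np.sin(a),z]])+.5)*4; cv2.line(big,tuple(u[0].astype(int)),tuple(u[1].astype(int)),(255,0,0),1)
v=np.zeros((520,800,3),np.uint8); v[:440,:800]=cv2.resize(big[560:1000,500:1220],(800,440)) if 0 else big[560:1000,480:1280]
v[:440,:0]=0
cr=big[880:1000,1240:1560]; v[400:520,0:320]=cr; v[400:520,320:800]=cv2.resize(im["side"],None,fx=4,fy=4)[1160:1280,720:1200]
cv2.imwrite("pics/c1.png",cv2.cvtColor(v,cv2.COLOR_RGB2BGR))
E
```

```text
hA [394.7 241.3  22. ] yaw 2.52 axes [19.1 14.6] [179.8 232.9]
hB [627.8 245.4  22. ] yaw 2.04 axes [18.5 14.5] [181.9 156.1]
h2 [530.4  36.4  37. ] yaw 2.7 axes [16.  12.5] [249.5 188.6]
qL [497.7 379.   12.5] yaw 1.16 axes [11.2  8.4] [136.4 197.9]
qR [ 399.3 -276.5   12.5] yaw 2.64 axes [11.4  9.3] [352.2 235.1]
side hA [395.1 244.7  22. ] yaw 2.46
side hB [628.1 237.5  22. ] yaw -1.56
side qR [ 399.7 -274.5   12.5] yaw 2.52
side h2 [531.   28.1  37. ] yaw -1.93
top ((254.97479248046875, 180.3325653076172), (72.87590789794922, 45.17494201660156), 28.300758361816406)
side ((271.8000183105469, 210.40000915527344), (56.34891128540039, 72.44860076904297), 26.56505012512207)
['top'] [ 0.5589  0.0192 -0.4781] 0.08
['side'] [ 0.5583  0.0209 -0.4748] 0.055
['top', 'side'] [ 0.5583  0.0207 -0.4714] 0.134
well -0.03 -0.072 [ 0.4989 -0.0299]
well -0.03 0.0 [0.5316 0.0343]
well -0.03 0.072 [0.5643 0.0984]
well 0.04 -0.04 [ 0.5758 -0.0331]
well 0.04 0.04 [0.6121 0.0381]
```

View pics/c1.png

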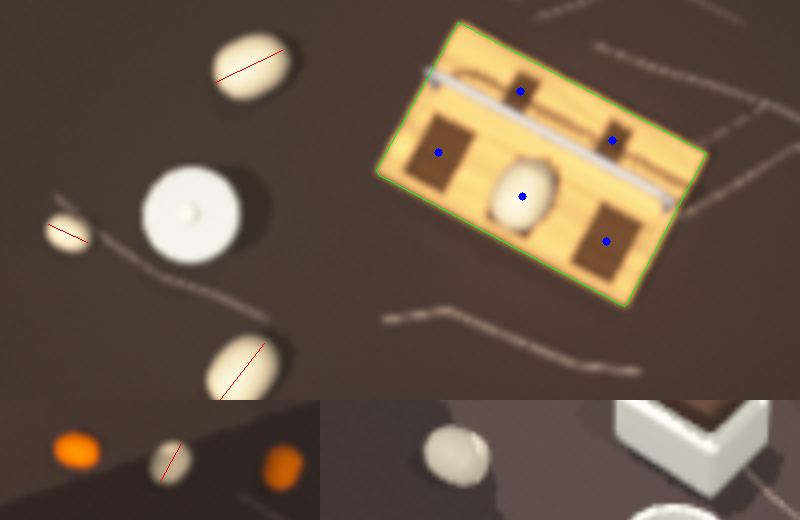

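The rack fit lies on its outline and the well dots sit in the wells. Both cream small eggs are confirmed: in the crop, (352,236) is cream and its neighbours are orange. I'll start with the right-hand quail egg.

```bash
python3 -c "
from h import *
plan(.3993,-.2758,.10,2.62)"
```

```text
dp [ 278.6 -227.6  122.6] rot [ 0.    -0.     0.876] pos [ 0.2172 -0.586   0.2226] q6 -0.18 t 0.8
```

```bash
python3 -m jog '{"dp":[[35,-28,5],[70,-57,15],[105,-86,30],[140,-114,45],[175,-143,60],[210,-172,80],[245,-200,100],[279,-228,120],[279,-228,123],[279,-228,123],[279,-228,123]],"delta_rot":[[0,0,0.11],[0,0,0.22],[0,0,0.33],[0,0,0.44],[0,0,0.55],[0,0,0.66],[0,0,0.77],[0,0,0.876],[0,0,0.876],[0,0,0.876],[0,0,0.876]],"gripper":[0.15,0.15,0.15,0.15,0.15,0.15,0.15,0.15,0.15,0.15,0.15]}' 8; python3 -c "
from h import *
plan(.3993,-.2758,.007,2.62)"
```

```text
time: 1.9
position: [0.4, -0.2768, 0.1]
tool_rot: [0.966, -0.258, 0.001, 0.001]
ft_force: [-0.0, -0.0, -0.3]
grip_width: 0.0502
grip_force: 0.0
dp [-1.3 -0.5 93. ] rot [ 0.001 -0.002  0.   ] pos [ 0.4    -0.2768  0.1   ] q6 1.26 t 1.9
```

```bash
python3 -m jog '{"dp":[[-1,0,25],[-1,0,50],[-1,0,75],[-1,0,87],[-1,0,93],[-1,0,93],[-1,0,93],[-1,0,93],[-1,0,93],[-1,0,93],[-1,0,93],[-1,0,93]],"delta_rot":[[0,0,0],[0,0,0],[0,0,0],[0,0,0],[0,0,0],[0,0,0],[0,0,0],[0,0,0],[0,0,0],[0,0,0],[0,0,0],[0,0,0]],"gripper":[0.15,0.15,0.15,0.15,0.15,0.15,-1,-1,-1,-1,-1,-1]}' 8; python3 - <<'E'
from h import *
im=robot.camera("side"); c=cv2.resize(im[230:350,160:300],None,fx=4,fy=4,interpolation=2); cv2.imwrite("pics/g1.png",c[:,:,::-1])
plan(.5758,-.0331,.12,-.4714)
E
```

```text
time: 3.1
position: [0.399, -0.275, 0.0069]
tool_rot: [0.966, -0.258, 0.0, 0.0]
ft_force: [0.4, -0.2, 3.4]
grip_width: 0.024
grip_force: 8.0
dp [  33.  -297.8 -113.1] rot [ 0.    -0.001 -0.05 ] pos [ 0.399  -0.275   0.0069] q6 1.26 t 3.15
```

View pics/g1.png

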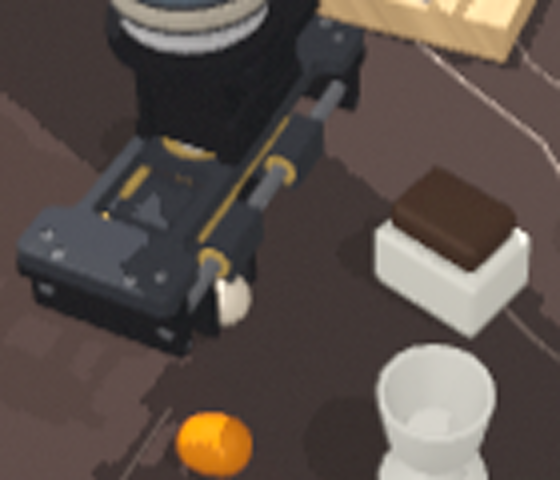

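The small egg is held (24 mm wide) beside the untouched tub. Next I carry it to the small well at y = -40.

```bash
python3 -m jog '{"dp":[[0,0,-30],[0,0,-70],[3,-30,-110],[8,-70,-123],[12,-110,-123],[17,-150,-123],[21,-190,-123],[26,-230,-123],[30,-270,-123],[33,-298,-123],[33,-298,-123],[33,-298,-123]],"delta_rot":[[0,0,0],[0,0,0],[0,0,-0.01],[0,0,-0.02],[0,0,-0.03],[0,0,-0.04],[0,0,-0.05],[0,0,-0.05],[0,0,-0.05],[0,0,-0.05],[0,0,-0.05],[0,0,-0.05]],"gripper":[-1,-1,-1,-1,-1,-1,-1,-1,-1,-1,-1,-1]}' 8; python3 -c "
from h import *
plan(.5758,-.0331,.027,-.4714)"
```

```text
time: 4.35
position: [0.575, -0.0323, 0.129]
tool_rot: [0.973, -0.233, -0.001, 0.0]
ft_force: [-0.8, 0.5, 0.0]
grip_width: 0.0245
grip_force: 8.0
dp [  1.2   0.3 102. ] rot [0.001 0.001 0.002] pos [ 0.575  -0.0323  0.129 ] q6 1.79 t 4.35
```

```bash
python3 -m jog '{"dp":[[1,0,25],[1,0,50],[1,0,75],[1,0,88],[1,0,95],[1,0,99],[1,0,102],[1,0,102],[1,0,102]],"delta_rot":[[0,0,0],[0,0,0],[0,0,0],[0,0,0],[0,0,0],[0,0,0],[0,0,0],[0,0,0],[0,0,0]],"gripper":[-1,-1,-1,-1,-1,-1,-1,-1,-1]}' 8
```

```text
time: 5.25
position: [0.5771, -0.0334, 0.0283]
tool_rot: [0.972, -0.233, 0.001, 0.0]
ft_force: [0.3, -0.2, -0.3]
grip_width: 0.0244
grip_force: 8.0
```

```bash
python3 -m jog '{"dp":[[0,0,1],[0,0,1],[0,0,1],[0,0,1],[0,0,1],[0,0,1],[0,0,-10],[0,0,-30],[0,0,-60],[0,0,-95]],"delta_rot":[[0,0,0],[0,0,0],[0,0,0],[0,0,0],[0,0,0],[0,0,0],[0,0,0],[0,0,0],[0,0,0],[0,0,0]],"gripper":[-1,-1,-0.35,-0.15,-0.05,-0.05,-0.05,-0.05,-0.05,0.15]}' 8; python3 -c "
from h import *
plan(.4977,.379,.12,1.16)"
```

```text
time: 6.25
position: [0.5757, -0.0331, 0.1233]
tool_rot: [0.972, -0.233, -0.001, -0.0]
ft_force: [0.1, -0.6, -0.5]
grip_width: 0.0445
grip_force: 0.0
dp [-256.6 -331.7    3.7] rot [2.00e-03 1.00e-03 1.51e+00] pos [ 0.5757 -0.0331  0.1233] q6 1.79 t 6.25
```

The +1.51 turn would take joint 6 out of range, so I use the other way round: -1.63.

```bash
python3 -m jog '{"dp":[[-15,-20,-5],[-40,-52,-10],[-67,-86,-10],[-93,-120,-10],[-120,-155,-10],[-146,-189,-8],[-173,-224,-4],[-200,-258,0],[-226,-293,4],[-245,-317,4],[-257,-332,4],[-257,-332,4]],"delta_rot":[[0,0,-0.14],[0,0,-0.28],[0,0,-0.42],[0,0,-0.56],[0,0,-0.7],[0,0,-0.84],[0,0,-0.98],[0,0,-1.12],[0,0,-1.26],[0,0,-1.4],[0,0,-1.53],[0,0,-1.63]],"gripper":[0.15,0.15,0.15,0.15,0.15,0.15,0.15,0.15,0.15,0.15,0.15,0.15]}' 8; python3 - <<'E'
from h import *
im=robot.camera("top"); cv2.imwrite("pics/t2.png",cv2.resize(im[140:250,120:300],None,fx=4,fy=4,interpolation=2)[:,:,::-1])
plan(.4977,.379,.007,1.16)
E
```

```text
time: 7.45
position: [0.4974, 0.3823, 0.1194]
tool_rot: [0.834, 0.551, 0.001, -0.0]
ft_force: [-0.4, -1.0, -0.4]
grip_width: 0.0502
grip_force: 0.0
dp [ -1.8   0.8 112.3] rot [ 0.    -0.001  0.009] pos [0.4976 0.381  0.1193] q6 0.88 t 7.5
```

View pics/t2.png

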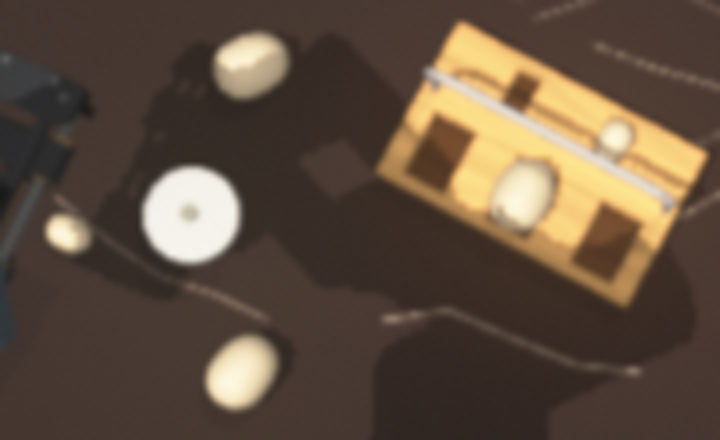

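The first quail egg lies in its small well at crop (615,135). The second is untouched at crop (68,233), so I descend on it.

```bash
python3 -m jog '{"dp":[[-1,0,30],[-1,0,65],[-1,0,95],[-1,0,107],[-1,0,112],[-1,0,112],[-1,0,112],[-1,0,112],[-1,0,112],[-1,0,112],[-1,0,112]],"delta_rot":[[0,0,0],[0,0,0],[0,0,0],[0,0,0],[0,0,0],[0,0,0],[0,0,0],[0,0,0],[0,0,0],[0,0,0],[0,0,0]],"gripper":[0.15,0.15,0.15,0.15,0.15,0.15,-1,-1,-1,-1,-1]}' 8;  python3 -c "
from h import *
plan(.6121,.0381,.13,-.4714)"
```

```text
time: 8.6
position: [0.4982, 0.3785, 0.0072]
tool_rot: [0.837, 0.548, 0.001, 0.0]
ft_force: [0.5, -0.4, 2.9]
grip_width: 0.0241
grip_force: 8.0
dp [-266.2  240.7 -122.9] rot [ 1.000e-03 -0.000e+00 -1.511e+00] pos [0.4982 0.3785 0.0072] q6 0.88 t 8.6
```

```bash
python3 -m jog '{"dp":[[0,0,-35],[0,0,-80],[-15,14,-120],[-50,45,-123],[-85,76,-123],[-120,108,-123],[-155,140,-123],[-190,171,-123],[-220,199,-123],[-245,221,-123],[-260,235,-123],[-266,241,-123]],"delta_rot":[[0,0,-0.12],[0,0,-0.25],[0,0,-0.38],[0,0,-0.51],[0,0,-0.64],[0,0,-0.77],[0,0,-0.9],[0,0,-1.03],[0,0,-1.16],[0,0,-1.29],[0,0,-1.42],[0,0,-1.511]],"gripper":[-1,-1,-1,-1,-1,-1,-1,-1,-1,-1,-1,-1]}' 8; python3 -m jog '{"dp":[[0,0,0],[0,0,0]],"delta_rot":[[0,0,0],[0,0,0]],"gripper":[-1,-1]}' 8; python3 -c "
from h import *
plan(.6121,.0381,.027,-.4714)"
```

```text
time: 9.8
position: [0.6131, 0.0353, 0.1296]
tool_rot: [0.233, 0.972, -0.0, 0.0]
ft_force: [-0.5, 1.0, -0.4]
grip_width: 0.024
grip_force: 8.0
time: 10.0
position: [0.6118, 0.0383, 0.1294]
tool_rot: [0.235, 0.972, 0.0, -0.0]
ft_force: [-0.3, 0.4, 0.8]
grip_width: 0.0239
grip_force: 8.0
dp [ -0.4  -0.  102.4] rot [ 0.    -0.001 -0.003] pos [0.6118 0.0383 0.1294] q6 -1.22 t 10.0
```

```bash
python3 -m jog '{"dp":[[0,0,25],[0,0,50],[0,0,75],[0,0,88],[0,0,95],[0,0,99],[0,0,102],[0,0,103],[0,0,103],[0,0,103]],"delta_rot":[[0,0,0],[0,0,0],[0,0,0],[0,0,0],[0,0,0],[0,0,0],[0,0,0],[0,0,0],[0,0,0],[0,0,0]],"gripper":[-1,-1,-1,-1,-1,-1,-1,-1,-1,-1]}' 8
```

```text
time: 11.0
position: [0.6126, 0.038, 0.0272]
tool_rot: [0.234, 0.972, 0.0, 0.001]
ft_force: [-0.0, 0.0, -0.0]
grip_width: 0.0241
grip_force: 8.0
```

```bash
python3 -m jog '{"dp":[[0,0,0],[0,0,0],[0,0,0],[0,0,0],[0,0,-10],[0,0,-30],[0,0,-60],[0,0,-95]],"delta_rot":[[0,0,0],[0,0,0],[0,0,0],[0,0,0],[0,0,0],[0,0,0],[0,0,0],[0,0,0]],"gripper":[-0.35,-0.15,-0.05,-0.05,-0.05,-0.05,-0.05,0.5]}' 8; python3 -c "
from h import *
plan(.6278,.2425,.12,2.04)"
```

```text
time: 11.8
position: [0.6114, 0.0381, 0.1222]
tool_rot: [0.234, 0.972, -0.0, -0.001]
ft_force: [-0.3, -0.5, 0.2]
grip_width: 0.0446
grip_force: 0.0
dp [ 78.3 189.5   2.2] rot [-0.001 -0.002  0.63 ] pos [0.6114 0.0381 0.1222] q6 -1.22 t 11.8
```

```bash
python3 -m jog '{"dp":[[15,36,2],[32,76,2],[48,116,2],[65,156,2],[79,191,2],[79,191,2],[79,191,2],[79,191,2]],"delta_rot":[[0,0,0.12],[0,0,0.25],[0,0,0.38],[0,0,0.51],[0,0,0.63],[0,0,0.63],[0,0,0.63],[0,0,0.63]],"gripper":[0.6,0.6,0.6,0.6,0.6,0.6,0.6,0.6]}' 8; python3 - <<'E'
from h import *
im=robot.camera("top"); cv2.imwrite("pics/t3.png",cv2.resize(im[130:250,120:300],None,fx=4,fy=4,interpolation=2)[:,:,::-1])
plan(.6278,.2445,.013,2.04)
E
```

```text
time: 12.6
position: [0.6284, 0.243, 0.1198]
tool_rot: [0.523, 0.852, -0.0, -0.0]
ft_force: [0.5, -0.4, -0.6]
grip_width: 0.0696
grip_force: 0.0
dp [  2.    0.2 106.7] rot [-0.001  0.    -0.001] pos [0.6286 0.2426 0.1197] q6 -0.26 t 12.65
```

View pics/t3.png

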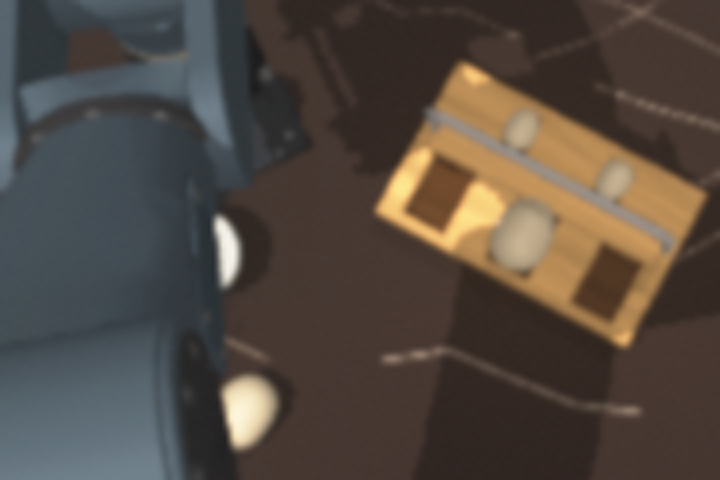

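Both quail eggs lie lengthwise in the small wells, at crop (522,130) and (616,180). Next I take the far hen egg.

```bash
python3 -m jog '{"dp":[[2,0,30],[2,0,60],[2,0,85],[2,0,100],[2,0,107],[2,0,107],[2,0,107],[2,0,107],[2,0,107],[2,0,107],[2,0,107],[2,0,107]],"delta_rot":[[0,0,0],[0,0,0],[0,0,0],[0,0,0],[0,0,0],[0,0,0],[0,0,0],[0,0,0],[0,0,0],[0,0,0],[0,0,0],[0,0,0]],"gripper":[0.6,0.6,0.6,0.6,0.6,0.6,-1,-1,-1,-1,-1,-1]}' 10;  python3 -c "
from h import *
plan(.5643,.0984,.12,-.4714)"
```

```text
time: 13.85
position: [0.6282, 0.2461, 0.0133]
tool_rot: [0.523, 0.852, 0.0, 0.0]
ft_force: [-1.2, 0.3, 3.5]
grip_width: 0.0431
grip_force: 10.0
dp [-102.9 -123.6 -106.8] rot [ 0.001  0.001 -0.63 ] pos [0.6282 0.2461 0.0133] q6 -0.26 t 13.85
```

```bash
python3 -m jog '{"dp":[[0,0,-30],[0,0,-70],[-20,-25,-105],[-45,-55,-107],[-70,-85,-107],[-90,-108,-107],[-103,-124,-107],[-103,-124,-107],[-103,-124,-107],[-103,-124,-107]],"delta_rot":[[0,0,-0.06],[0,0,-0.17],[0,0,-0.28],[0,0,-0.39],[0,0,-0.5],[0,0,-0.58],[0,0,-0.63],[0,0,-0.63],[0,0,-0.63],[0,0,-0.63]],"gripper":[-1,-1,-1,-1,-1,-1,-1,-1,-1,-1]}' 10; python3 - <<'E'
from h import *
im=robot.camera("side"); cv2.imwrite("pics/s3.png",cv2.resize(im[110:260,190:350],None,fx=4,fy=4,interpolation=2)[:,:,::-1])
plan(.5643,.0984,.028,-.4714)
E
```

```text
time: 14.85
position: [0.5643, 0.0986, 0.1195]
tool_rot: [0.234, 0.972, 0.0, 0.0]
ft_force: [-0.5, -0.5, -0.9]
grip_width: 0.0429
grip_force: 10.0
dp [-0.2 -0.4 91.5] rot [0.001 0.    0.   ] pos [0.5642 0.0988 0.1195] q6 -1.12 t 14.9
```

View pics/s3.png

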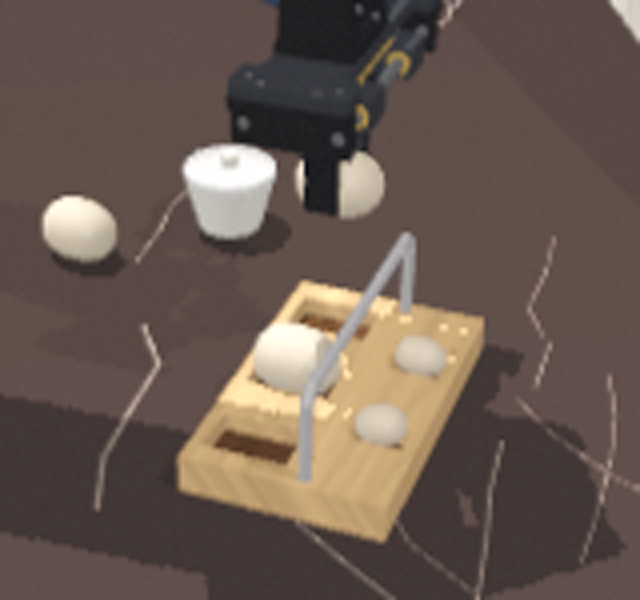

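The hen egg (crop 341,184) is held above the far-left big well and looks centred. I'll check its offset along the pads numerically before lowering.

```bash
python3 - <<'E'
from h import *
print(back("side",(341/4+190-.4,156),.1285), proj("side",[.5642,.0988,.1285]))
E
```

```text
[0.56624104 0.09376509 0.1285    ] [[273.78295024 155.10287585]]
```

```bash
python3 -m jog '{"dp":[[2,0,25],[2,0,50],[2,0,70],[2,0,80],[2,0,86],[2,0,90],[2,0,91],[2,0,91],[2,0,91]],"delta_rot":[[0,0,0],[0,0,0],[0,0,0],[0,0,0],[0,0,0],[0,0,0],[0,0,0],[0,0,0],[0,0,0]],"gripper":[-1,-1,-1,-1,-1,-1,-1,-1,-1]}' 10
```

```text
time: 15.8
position: [0.5625, 0.0988, 0.0293]
tool_rot: [0.234, 0.972, 0.0, 0.001]
ft_force: [0.3, -0.2, -0.9]
grip_width: 0.0429
grip_force: 10.0
```

```bash
python3 -m jog '{"dp":[[0,0,1],[0,0,1],[0,0,1],[0,0,1],[0,0,1],[0,0,1],[0,0,-10],[0,0,-30],[0,0,-60],[0,0,-95]],"delta_rot":[[0,0,0],[0,0,0],[0,0,0],[0,0,0],[0,0,0],[0,0,0],[0,0,0],[0,0,0],[0,0,0],[0,0,0]],"gripper":[-1,0.05,0.15,0.25,0.25,0.25,0.25,0.25,0.25,0.6]}' 10; python3 -c "
from h import *
plan(.3947,.2418,.12,2.50)"
```

```text
time: 16.8
position: [0.5611, 0.0988, 0.1243]
tool_rot: [0.234, 0.972, -0.0, -0.001]
ft_force: [0.1, 0.8, -0.8]
grip_width: 0.0581
grip_force: 0.0
dp [213.2  51.7   4.7] rot [-0.001 -0.002  0.17 ] pos [0.5611 0.0988 0.1243] q6 -1.12 t 16.8
```

```bash
python3 -m jog '{"dp":[[30,7,4],[70,17,4],[110,27,4],[150,36,4],[190,46,4],[213,52,5],[213,52,5],[213,52,5],[213,52,5]],"delta_rot":[[0,0,0.03],[0,0,0.06],[0,0,0.09],[0,0,0.12],[0,0,0.15],[0,0,0.17],[0,0,0.17],[0,0,0.17],[0,0,0.17]],"gripper":[0.6,0.6,0.6,0.6,0.6,0.6,0.6,0.6,0.6]}' 10; python3 - <<'E'
from h import *
im=robot.camera("top"); cv2.imwrite("pics/t4.png",cv2.resize(im[130:250,140:320],None,fx=4,fy=4,interpolation=2)[:,:,::-1])
plan(.3947,.2418,.013,2.5)
E
```

```text
time: 17.7
position: [0.3975, 0.2418, 0.1191]
tool_rot: [0.316, 0.949, 0.001, 0.001]
ft_force: [0.5, -0.5, -0.0]
grip_width: 0.0696
grip_force: 0.0
dp [  2.5  -1.6 105.9] rot [ 0.001  0.001 -0.001] pos [0.3975 0.2416 0.1189] q6 -0.62 t 17.75
```

View pics/t4.png

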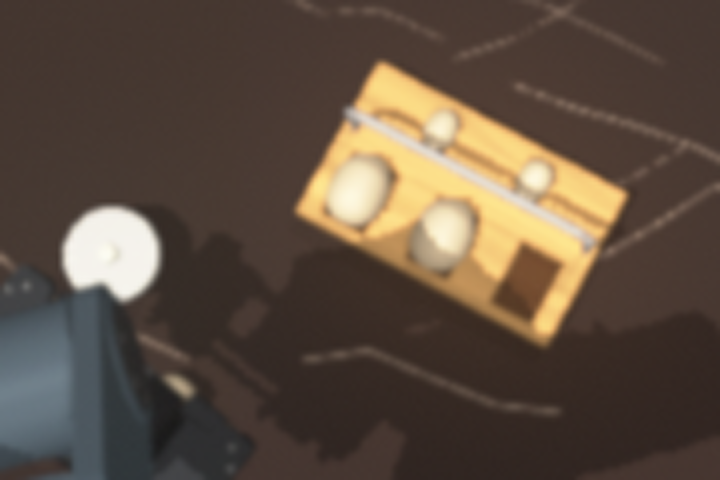

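The far hen egg lies lengthwise in its well at crop (360,190), and only the near-right well at (527,280) is still empty. Now the last egg.

```bash
python3 -m jog '{"dp":[[2,-1,30],[2,-1,60],[2,-1,85],[2,-1,100],[2,-1,106],[2,-1,106],[2,-1,106],[2,-1,106],[2,-1,106],[2,-1,106],[2,-1,106],[2,-1,106]],"delta_rot":[[0,0,0],[0,0,0],[0,0,0],[0,0,0],[0,0,0],[0,0,0],[0,0,0],[0,0,0],[0,0,0],[0,0,0],[0,0,0],[0,0,0]],"gripper":[0.6,0.6,0.6,0.6,0.6,0.6,-1,-1,-1,-1,-1,-1]}' 10;  python3 -c "
from h import *
plan(.4989,-.0299,.13,-.4714)"
```

```text
time: 18.95
position: [0.3939, 0.2426, 0.013]
tool_rot: [0.315, 0.949, 0.0, 0.0]
ft_force: [0.7, -0.4, 4.1]
grip_width: 0.0431
grip_force: 10.0
dp [-247.3 -155.3 -117. ] rot [ 0.001  0.001 -0.17 ] pos [0.3939 0.2426 0.013 ] q6 -0.62 t 18.95
```

```bash
python3 -m jog '{"dp":[[0,0,-30],[0,0,-75],[-20,-12,-115],[-55,-35,-117],[-95,-60,-117],[-135,-85,-117],[-175,-110,-117],[-210,-132,-117],[-237,-149,-117],[-247,-155,-117],[-247,-155,-117],[-247,-155,-117]],"delta_rot":[[0,0,0],[0,0,-0.02],[0,0,-0.04],[0,0,-0.06],[0,0,-0.08],[0,0,-0.1],[0,0,-0.12],[0,0,-0.14],[0,0,-0.16],[0,0,-0.17],[0,0,-0.17],[0,0,-0.17]],"gripper":[-1,-1,-1,-1,-1,-1,-1,-1,-1,-1,-1,-1]}' 10; python3 -c "
from h import *
plan(.4989,-.0299,.028,-.4714)"
```

```text
time: 20.15
position: [0.4973, -0.0284, 0.1292]
tool_rot: [0.234, 0.972, 0.0, -0.001]
ft_force: [-0.5, -0.0, -0.6]
grip_width: 0.0431
grip_force: 10.0
dp [ -2.4  -0.6 101.2] rot [-0.    -0.003 -0.   ] pos [ 0.4973 -0.0284  0.1292] q6 -1.38 t 20.15
```

```bash
python3 -m jog '{"dp":[[-1,-1,25],[-1,-1,50],[-1,-1,75],[-1,-1,88],[-1,-1,95],[-1,-1,99],[-1,-1,101],[-1,-1,101],[-1,-1,101],[-1,-1,101]],"delta_rot":[[0,0,0],[0,0,0],[0,0,0],[0,0,0],[0,0,0],[0,0,0],[0,0,0],[0,0,0],[0,0,0],[0,0,0]],"gripper":[-1,-1,-1,-1,-1,-1,-1,-1,-1,-1]}' 10
```

```text
time: 21.15
position: [0.4989, -0.0307, 0.029]
tool_rot: [0.234, 0.972, 0.0, -0.0]
ft_force: [-0.5, 1.7, 1.0]
grip_width: 0.0429
grip_force: 10.0
```

```bash
python3 -m jog '{"dp":[[0,0,0],[0,0,0],[0,0,0],[0,0,0],[0,0,0],[0,0,-10],[0,0,-30],[0,0,-60],[0,0,-95],[30,0,-110],[75,0,-110],[120,0,-110]],"delta_rot":[[0,0,0],[0,0,0],[0,0,0],[0,0,0],[0,0,0],[0,0,0],[0,0,0],[0,0,0],[0,0,0],[0,0,0],[0,0,0],[0,0,0]],"gripper":[-1,0.05,0.15,0.25,0.25,0.25,0.25,0.25,0.25,0.25,0.25,0.25]}' 10; python3 -m jog '{"dp":[[40,40,-20],[40,80,-40],[40,120,-40],[40,160,-40],[40,160,-40],[40,160,-40]],"delta_rot":[[0,0,0],[0,0,0],[0,0,0],[0,0,0],[0,0,0],[0,0,0]],"gripper":[0.25,0.25,0.25,0.25,0.25,0.25]}'; python3 - <<'E'
from h import *
a=robot.camera("top"); b=robot.camera("side")
v=np.vstack([cv2.resize(a[120:240,120:420],(800,320),interpolation=2),cv2.resize(b[130:370,190:360],(198,280)).repeat(1,0) if 0 else np.hstack([cv2.resize(b[150:250,220:320],(280,280),interpolation=2),cv2.resize(b[130:370,190:370],(210,280),interpolation=2),np.zeros((280,310,3),np.uint8)])])
cv2.imwrite("pics/end.png",v[:,:,::-1])
for n,r,z in(("q1",(246,157,255,167),.032),("q0",(269,169,279,180),.032),("h2",(222,169,238,187),.037),("h1",(243,180,260,198),.037),("h0",(262,193,281,210),.037)):
    s=json.load(open("m.json"))["rack"]; C,S=np.cos(s[2]),np.sin(s[2])
    p,an,ax,u=egg(a,r,z); d=p[:2]-s[:2]; print(n,np.round([C*d[0]+S*d[1],-S*d[0]+C*d[1]],3),"rel yaw",round((an-s[2]+1.57)%3.1416-1.57,2))
for n in("ramekin","spice_jar","sponge_tub","egg_cup"): print(n,[np.round(d["rect"]) for d in robot.search_frame(n,"top")[:1]])
E
```

```text
time: 22.35
position: [0.392, 0.0237, 0.1398]
tool_rot: [0.234, 0.972, 0.0, 0.002]
ft_force: [0.3, 0.8, 0.3]
grip_width: 0.0544
grip_force: 0.0
time: 22.95
position: [0.4289, 0.1847, 0.1789]
tool_rot: [0.233, 0.973, -0.0, -0.0]
ft_force: [-1.5, -0.7, -0.6]
grip_width: 0.0546
grip_force: 0.0
q1 [0.031 0.04 ] rel yaw 0.28
q0 [ 0.04  -0.033] rel yaw 0.94
h2 [-0.021  0.073] rel yaw -0.27
h1 [-0.03  -0.001] rel yaw -0.05
h0 [-0.029 -0.071] rel yaw -0.43
ramekin [array([164., 184., 179., 194.])]
spice_jar [array([344., 149., 360., 166.])]
sponge_tub [array([248., 156., 253., 166.])]
egg_cup [array([217., 148., 294., 215.])]
```

View pics/end.png

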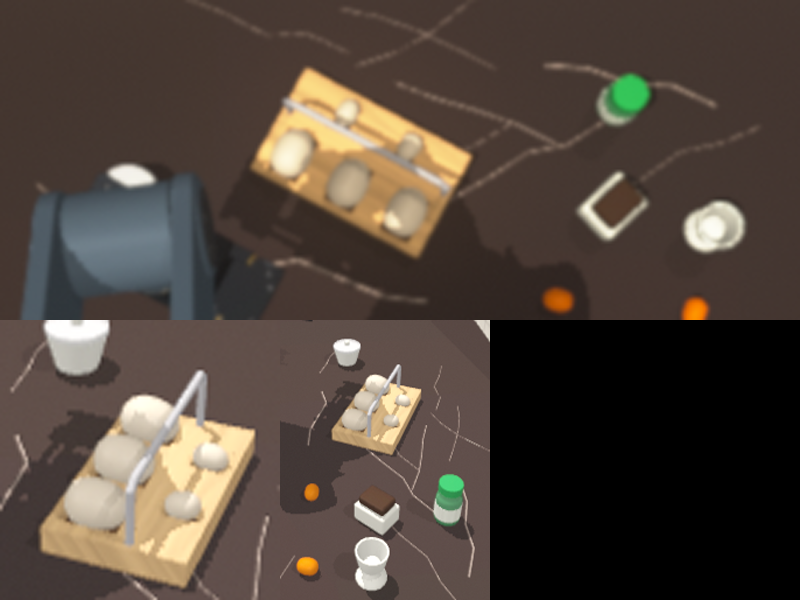

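All five wells are filled and the bystanders stand in place. Wood and shadow spoil the brightness-based angles, so I re-measure with colour saturation, which separates cream from wood.

```bash
python3 -m jog '{"dp":[[0,40,-20],[0,80,-40],[0,120,-40],[0,160,-40],[0,160,-40]],"delta_rot":[[0,0,0],[0,0,0],[0,0,0],[0,0,0],[0,0,0]],"gripper":[0.25,0.25,0.25,0.25,0.25]}' >/dev/null; python3 - <<'E'
from h import *
a=robot.camera("top"); s=json.load(open("m.json"))["rack"]; C,S=np.cos(s[2]),np.sin(s[2])
sat=255-cv2.cvtColor(a,cv2.COLOR_RGB2HSV)[:,:,1:2].repeat(3,2)
for n,x,y,z,h in(("b0",-.03,-.072,.037,9),("b1",-.03,0,.037,9),("b2",-.03,.072,.037,9),("s0",.04,-.04,.032,5),("s1",.04,.04,.032,5)):
    u=proj("top",[s[0]+C*x-S*y,s[1]+S*x+C*y,z])[0]
    p,an,ax,_=egg(sat,(u[0]-h,u[1]-h,u[0]+h,u[1]+h),z) if 0 else (lambda v:(back("top",v[0],z),np.arctan2(*(back("top",v[0]+v[1],z)-back("top",v[0],z))[[1,0]]),v[2],0))(blob(sat,(*(u-h),*(u+h)),pad=2))
    d=p[:2]-s[:2]; print(n,np.round([C*d[0]+S*d[1]-x,-S*d[0]+C*d[1]-y],4),"rel yaw",round((an-s[2]+1.57)%3.1416-1.57,2),ax.round(1))
cv2.imwrite("pics/fin.png",np.hstack([cv2.resize(i[140:220,212:302],(400,356),interpolation=2) for i in(a,sat)])[:,:,::-1])
E
```

```text
b0 [ 0.0014 -0.0001] rel yaw 0.01 [19.4 14.9]
b1 [-0.     -0.0002] rel yaw -0.01 [19.7 15.3]
b2 [-0.0005 -0.0001] rel yaw -0.01 [19.1 14.6]
s0 [-0.0047  0.0009] rel yaw -0.31 [14.2  7.9]
s1 [-0.0048  0.001 ] rel yaw -0.2 [14.4  8.2]
```

View pics/fin.png

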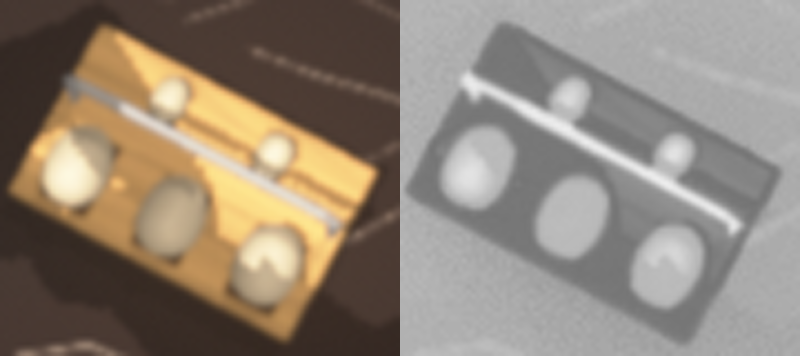

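The hen eggs are within 1.5 mm of their wells and aligned. In the picture the quail eggs, at (170,97) and (274,153), sit lengthwise in their wells; their measured offset comes only from the handle merging into the mask. I'm handing in.

```bash
python3 -c "
from rig import robot
print(robot.hand_in())"
```

```text
the job is handed in; nothing more can be done
None
```

I handed the job in at about 24 s of robot time: the last pictures show three hen eggs and two quail eggs lengthwise in their wells and the bystanders where they stood, but the hand-in returned no verdict.

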